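Free the bearing-ball tray and hold it level over the mat

TASK

The ball for the sander's bearing lies loose in a wooden tray that is locked in its dock: take the mallet, drive the wooden peg at the front of the dock down flush with the dock board (with the mallet, not the fingers), and set the mallet back down on the bench, clear of the dock and the mat. Then take the tray by its handle, draw it forward out from under the keeper, and carry it without letting the ball leave its pocket until the ball is over the round cork mat, with the tray about 150 mm above the bench. Finish holding it there, level and still, so I can pick the ball out; leave the clogs and the jar alone.

Things in the scene. Friction and masses are not known exactly. Their poses are not given: they have to be found in the camera images.
- dock: Fixed wooden dock, yaw within 0.3 rad; it stands left, middle or right, swapped with mallet and mat. Board 310 (x) x 116 (y) x 10 mm; origin under its centre; x points from the peg end (nearer the robot) to the keeper end. Guides 10 mm high on the board, 4 mm clear of the tray's sides. The tray slides out along the dock's -x; the driven peg then lies under it.
- keeper (a point): Top of the front edge of the steel keeper bridge fixed on the dock at x = 104 mm, 30 mm above the bench (underside 24 mm; it reaches back to x = 140 mm). It covers the rear 36 mm of the tray's tongue: the tray cannot be lifted before it has been drawn 40 mm along the dock's -x; 50 to 60 mm clears it safely.
- peg_top (a point): Centre of the flat top of the peg, a vertical wooden pin of 18 mm diameter standing in the dock board at x = -121 mm, y = 0 of the dock; at the start its top is 32 mm above the bench (22 mm above the dock board). It stops the tray about 27 mm after the tray starts to slide forward.
- peg (a joint): How far the peg has been driven down, m: 0 standing, 0.022 flush with the dock board. It is sprung and stiff: needs about 5 to 7 N, and stays where it is left. It must reach more than 0.019. A mallet face pressed down on it stops against the board when it is flush.
- mallet: Loose mallet, 0.38 kg, standing on its lower striking face on the bench with its handle level. Dark steel round head 40 mm in diameter and 64 mm high, axis vertical; wooden handle 18 mm wide and 22 mm high, its axis 32 mm above the lower face, running along the mallet's -x from the head to 154 mm from the head's axis. Origin at the centre of the lower striking face, z up.
- mallet_grip (a point): Point on the mallet's handle to grip, 50 mm along -x from the head's axis and 32 mm above the striking face; handle 18 mm wide (along the mallet's y) there.
- tray: Loose wooden tray, 0.27 kg, on the dock board (underside 10 mm above the bench), axes as the dock's. Plate x -85 to 95, 90 mm wide, top 14 mm above its underside, on 3 mm runners; steel tongue 36 mm wide from its rear to x = 140 mm; dark upright fin handle x -18 to 28, 66 mm high. Origin on the underside, near the handle. With the ball it balances at the handle.
- handle (a point): Point on the tray's fin handle to grip: x = 3 mm, y = 0, 50 mm above the tray's underside. The fin is 18 mm thick along the tray's y axis.
- pocket (a point): Centre of the floor of the tray's round pocket: 40 mm diameter, only 3 mm deep, at x = -51 mm, y = 0, 11 mm above the tray's underside. The ball rolls over its rim when the tray tips by more than about 35 degrees or is jerked.
- ball_center (a point): Centre of the loose steel ball, 30 mm diameter, about 0.11 kg, in the pocket.
- mat: Fixed round cork mat, 140 mm diameter, 4 mm thick, on the bench; origin at the centre of its underside.
- clog_a: Bystander: wooden clog sole, 220 x 80 x 50 mm (35 at the toe), with a black strap up to 110 mm high, left of the work. Leave alone.
- clog_b: Bystander: wooden clog sole without strap, 220 x 80 x 50 mm (35 at the toe), right of the work. Leave alone.
- tack_jar: Bystander: amber glass jar, 60 mm diameter, 80 mm high, beyond the work. Leave alone.
Mind the look-alikes: they are no part of the job. Leave any turquoise look-alike of the tray alone.

How it is judged:
By the outcome, as a careful person would: the job done as asked, in the order asked, and still so for the second after the job is handed in, while the arm keeps its last pose, push and grip.
It also fails if it takes over 72 s, if anything falls off the work surface, if the arm or the gripper's body presses on something with over 40 N, if the wrist force passes 120 N, or if a joint passes its speed limit or range.

ROBOT

A 7-joint arm with a two-finger parallel gripper is mounted at the origin on the work surface. World frame = base frame: x ahead of the robot, y to its left, z up, the work surface at z = 0. Lengths are in m, angles in rad, forces in N, time in s.
With the tool pointing down it reaches from about 0.4 to 0.85 m from the base axis. Payload 10.4 kg.
Tool frame: the origin (TCP) lies midway between the tips of the shut fingers; the grasp point (between the pads) lies 19 mm behind it; z points along the fingers, y is the direction in which the jaws open and shut (so a half turn about z gives the same grasp; the last joint's range is limited). The gripper opens to 87 mm and grips with 3 to 60 N. Pads are 19 mm wide; open, the fingers measure 117 mm over their backs; the gripper's body (75 mm by 190 mm) begins 51 mm behind the grasp point.
Start: joints at [-1.346, 0.332, -0.065, 1.46, 0.022, 1.35, -0.088], TCP at [0.153, 0.606, 0.223] pointing down, gripper open.
Joint ranges: [-2.6, 2.6], [-0.5, 2.12], [-1.47, 1.34], [0.16, 2.42], [-1.27, 4.41], [0.06, 2.06], [-2.6, 2.6]. Speed limits (rad/s): [2.22, 2.22, 2.79, 2.79, 3.14, 3.14, 3.14].

INTERFACE

Orientations are given as a unit quaternion [x, y, z, w].
In Python, from bench import r gives the robot as it stands.
- The arm moves only by the tool step_arm, never from a script. Its argument "increments" is a list of rows, each a list of 2 entries, a list of its own where there are three numbers: the shift along the tool's x, y, z in m, then the turn, a rotation vector about the tool's x, y, z in rad. A call has 1 to 5 rows; each row is the pose to reach, as a shift and turn from the pose measured when the call began, along the tool's axes at that moment; what a row does not reach only later rows make up. A row lasts 1/10 s, in which the tool goes at most 50 mm and 8.59 degrees, less where a joint would pass 70% of its speed; a pose out of reach is approached as far as the arm can. A call with a gripper value outside its range is refused whole. "hand" is the closure, from -1 (fully open) to 1 (shut), so that 0 is half open, set as the call begins (left out, the last holds). The fingers move at their own pace and stop on an object; "grip_force" is the grip in N (left out, the last holds). Time passes only in rows, so rows that repeat a pose let the fingers close. It gives the time, the measured TCP pose, the force and the opening at its end, in the units of the state.
- r.read_state(): the state, without advancing time (a new reading comes with each control period).
- r.camera(name): name is "side" or "top"; returns a dict with "pixels" (480x640x3 uint8, blue, green, red), "camera_matrix" (3x3 intrinsics, pixels), "k1" (the pictures are not rectified: a ray, as slopes to the right and down, at radius r is drawn at 1 + k1 r^2 times it, then the intrinsics apply), "extrinsics" (4x4, takes a point from camera to world coordinates). Camera axes: x right, y up, looking along -z (the intrinsics and any distortion apply to the point x, -y, -z); pixel columns grow to the right and rows downward; lengths in m; the calibration is good to about 2 mm. A picture is of the moment at which its call begins. There is no depth.
- r.close_job(): hands the job in, once; it reports no verdict.
The state is a dict: "time": time; "joint_positions": joint angles; "joint_vel": joint speeds; "joint_torque": joint torques, N m; "ee_pos": TCP position; "eef_rot": TCP orientation; "ft_force": force on the tool from outside, world axes, zero at the start; "torque": the same for the moment, N m; "width": finger opening in m.
Only numpy, scipy, OpenCV 4.12 (cv2) and the standard library are available. Lean on these libraries where they do the work, as an engineer would, in place of code of your own. Each camera call takes 0.05 s, during which the arm holds its last target.

## Working session

There is one attempt and no reset: what is moved stays moved. The work goes in short steps, Python scripts to look and compute and a tool call to move; the robot and the scene stay as the last step left them, time stands still between calls to the robot, and variables do not carry over. Pictures are saved under pics/ and viewed, and the job is handed in when it is done.

Besides the shell and the picture viewer there is one more tool, called after ">>>" in YAML: its name, and indented under it one key for each argument. step_arm: Moves the arm, as the interface text tells. Its arguments: {"type":"object","properties":{"increments":{"type":"array"},"hand":{"type":"number"},"grip_force":{"type":"number"}},"required":["increments"]}

```bash
ls; mkdir -p pics
python3 - <<'E'
from bench import r
import cv2,pickle
s=r.read_state()
print(s)
for n in("side","top"):
    c=r.camera(n); pickle.dump(c,open(f"pics/{n}0.pkl","wb"))
    cv2.imwrite(f"pics/{n}0.png",c["pixels"])
    print(n,c["camera_matrix"],c["k1"],c["extrinsics"])
E
```

```text
pics
{'time': 0.0, 'joint_positions': array([-1.34561863,  0.33285908, -0.06466461,  1.46093038,  0.02161193,
        1.34989398, -0.08847711]), 'joint_vel': array([-6.79035540e-04, -1.87421668e-03, -1.22231569e-03, -8.71337605e-05,
       -1.29193117e-03, -4.64933455e-05,  9.57657988e-04]), 'joint_torque': array([-1.03075977e-04, -6.23264337e+01,  2.45752267e-02, -3.89899886e+01,
       -6.14344189e-02,  3.96138767e-02,  1.57599520e-04]), 'ee_pos': array([0.15321819, 0.60553665, 0.22176706]), 'eef_rot': array([ 1.23565786e-01,  9.92336138e-01, -6.96339271e-04, -4.25399182e-05]), 'ft_force': array([0.001594  , 1.00403796, 0.81536573]), 'torque': array([-0.03107279,  0.0015033 ,  0.01370338]), 'width': 0.08690465059311571}
side [[498.73488964   0.         311.7958847 ]
 [  0.         498.73488964 235.35181368]
 [  0.           0.           1.        ]] -0.007090325310703259 [[ 0.93433644  0.27883051 -0.22196614  0.26127487]
 [-0.35635587  0.72202666 -0.59303287 -0.77918355]
 [-0.00509019  0.63319116  0.77397871  1.10243007]
 [ 0.          0.          0.          1.        ]]
top [[585.14641101   0.         321.57351374]
 [  0.         585.14641101 246.58569389]
 [  0.           0.           1.        ]] 0.023646843844488924 [[-0.00667278  0.9970106  -0.07697624  0.44987699]
 [-0.99967549 -0.00475848  0.02502547  0.01900947]
 [ 0.02458437  0.07711825  0.99671881  1.45794099]
 [ 0.          0.          0.          1.        ]]
```

View pics/side0.png

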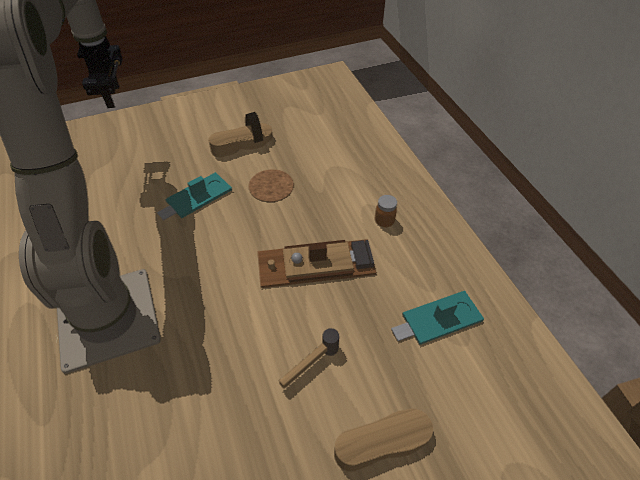

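View pics/top0.png

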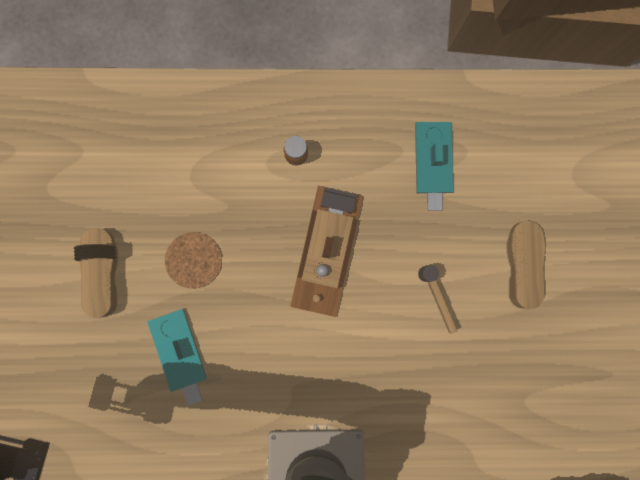

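The top view shows the dock in the middle (about 328,250), the mallet on the right (430,273) and the mat on the left (193,260). The side view agrees. I'll zoom in next to get exact pixels.

```bash
cat > h.py <<'E'
import numpy as np,cv2,pickle
def load(n): return pickle.load(open(f"pics/{n}.pkl","rb"))
def ray(c,u,v):
    K=c["camera_matrix"];E=c["extrinsics"]
    # drawn = slope*(1+k1 r^2)
    p=cv2.undistortPoints(np.array([[[u,v]]],float),K,np.array([c["k1"],0,0,0.]))[0,0]
    d=E[:3,:3]@np.array([p[0],-p[1],-1.]);return E[:3,3],d/np.linalg.norm(d)
def onz(c,u,v,z):
    o,d=ray(c,u,v);return o+d*(z-o[2])/d[2]
def tri(c1,p1,c2,p2):
    o1,d1=ray(c1,*p1);o2,d2=ray(c2,*p2)
    t=np.linalg.lstsq(np.c_[d1,-d2],o2-o1,rcond=None)[0]
    a=o1+t[0]*d1;b=o2+t[1]*d2
    return (a+b)/2,np.linalg.norm(a-b)
def proj(c,P):
    E=c["extrinsics"];q=E[:3,:3].T@(np.array(P)-E[:3,3]);s=np.array([q[0],-q[1]])/-q[2]
    s=s*(1+c["k1"]*(s@s));K=c["camera_matrix"];return K[:2,:2]@s+K[:2,2]
def crop(c,x0,y0,x1,y1,f,name):
    im=cv2.resize(c["pixels"][y0:y1,x0:x1],None,fx=f,fy=f,interpolation=cv2.INTER_CUBIC)
    im=cv2.convertScaleAbs(im,alpha=1.4,beta=15)
    for x in range((x0+9)//10*10,x1,10):
        cv2.putText(im,str(x),(int((x-x0+.5)*f),8),0,.3,(0,0,255),1); cv2.line(im,(int((x-x0+.5)*f),10),(int((x-x0+.5)*f),14),(0,0,255),1)
    for y in range((y0+9)//10*10,y1,10):
        cv2.putText(im,str(y),(0,int((y-y0+.5)*f)),0,.3,(0,0,255),1); cv2.line(im,(20,int((y-y0+.5)*f)),(25,int((y-y0+.5)*f)),(0,0,255),1)
    cv2.imwrite(f"pics/{name}.png",im)
E
python3 - <<'E'
from h import *
t=load("top0");s=load("side0")
crop(t,280,180,375,325,4,"t_dock");crop(t,410,255,470,340,6,"t_mal")
crop(s,250,230,385,295,5.5,"s_dock");crop(s,270,320,350,395,7,"s_mal")
E
```

```text
(no output)
```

View pics/t_dock.png

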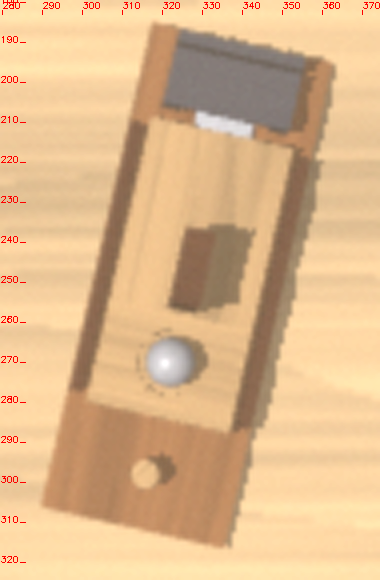

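View pics/s_dock.png

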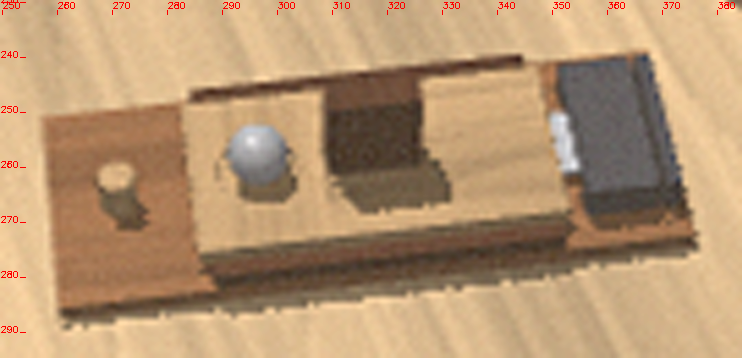

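View pics/t_mal.png

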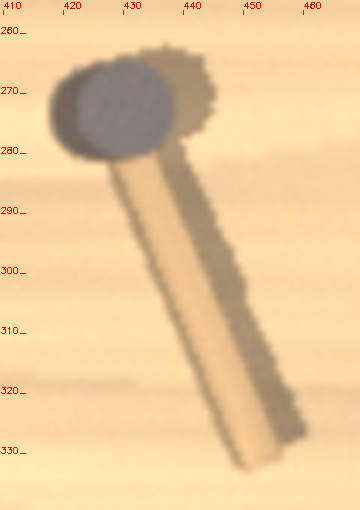

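View pics/s_mal.png

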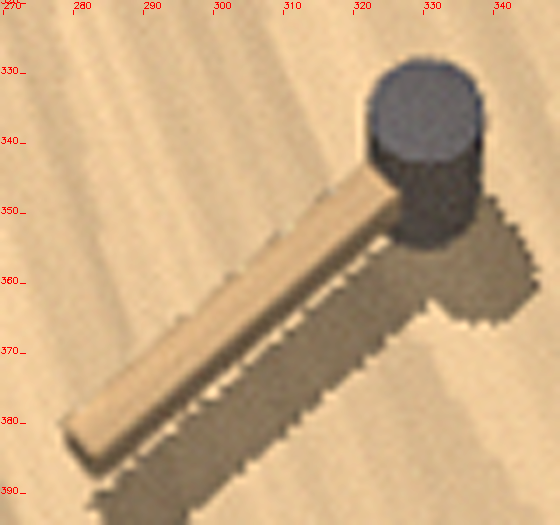

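Run:
```python
from h import *
np.set_printoptions(precision=4,suppress=True)
t=load("top0");s=load("side0")
def T(f,x0,y0,x,y): return (x0+x/f-.5,y0+y/f-.5)
D=lambda x,y:T(4,280,180,x,y); SD=lambda x,y:T(5.5,250,230,x,y)
M=lambda x,y:T(6,410,255,x,y); SM=lambda x,y:T(7,270,320,x,y)
for n,a,b in [("peg",D(145,473),SD(116,176)),("ball",D(170,362),SD(258,154)),("fin",D(192,270),SD(372,91)),
  ("head",M(126,107),SM(426,111)),("hend",M(258,462),SM(82,441)),
  ("dFL",D(43,506),SD(42,118)),("dFR",D(230,546),SD(62,306)),("dRR",D(333,65),SD(694,237)),
  ("trayFL",D(90,402),SD(184,103)),("trayFR",D(232,430),SD(204,255))]:
    print(n,*tri(t,a,s,b))
print("corners z.01",[onz(t,*D(*p),.01)[:2] for p in [(43,506),(230,546),(152,23),(333,65)]])
print("corners side",[onz(s,*SD(*p),.01)[:2] for p in [(42,118),(62,306),(694,237),(645,54)]])
# mat
for c,n,box in ((t,"t",(150,220,240,300)),(s,"s",(240,160,300,210))):
    x0,y0,x1,y1=box; im=c["pixels"][y0:y1,x0:x1].astype(int); 
    hsv=cv2.cvtColor(c["pixels"][y0:y1,x0:x1],cv2.COLOR_BGR2HSV)
    print(n,im[(y1-y0)//2,(x1-x0)//2],im[2,2],hsv[(y1-y0)//2,(x1-x0)//2],hsv[2,2])
    m=((hsv[...,0]<14)&(hsv[...,1]>90)).astype(np.uint8); m=cv2.morphologyEx(m,cv2.MORPH_CLOSE,np.ones((5,5)));m=cv2.morphologyEx(m,cv2.MORPH_OPEN,np.ones((3,3)))
    k=max(cv2.findContours(m,0,1)[0],key=cv2.contourArea); P=np.array([onz(c,p[0][0]+x0,p[0][1]+y0,.004)[:2] for p in k])
    print(cv2.contourArea(k),cv2.minEnclosingCircle(P.astype(np.float32)))
print(s["pixels"].shape)
```

```text
peg [ 0.4349 -0.0017  0.0294] 0.0011261344040354492
ball [ 0.5024 -0.0173  0.0341] 0.0006285504912346982
fin [ 0.556  -0.0299  0.0739] 0.0006945713553379626
head [ 0.494  -0.2766  0.0608] 0.0012832894447702907
hend [ 0.3524 -0.3326  0.0349] 0.0007906911983555528
dFL [0.4148 0.0609 0.0089] 0.0014636989589826423
dFR [ 0.3899 -0.0539  0.0136] 0.0008758449662794948
dRR [ 0.6891 -0.1215  0.0069] 0.00042842272625464483
trayFL [0.4795 0.0313 0.0266] 0.0013645910111856126
trayFR [ 0.4609 -0.0554  0.0211] 0.0007070218379191226
corners z.01 [array([0.4155, 0.0607]), array([ 0.3902, -0.0542]), array([ 0.7157, -0.0082]), array([ 0.6888, -0.1213])]
corners side [array([0.4139, 0.0602]), array([ 0.3899, -0.0514]), array([ 0.6877, -0.1233]), array([ 0.7136, -0.0113])]
t [ 72 100 133] [ 97 129 153] [ 14 117 133] [ 17  93 153]
2154.0 ((0.5317775011062622, 0.3007933795452118), 0.0677737221121788)
s [ 62  85 118] [ 93 124 149] [ 12 121 118] [ 17  96 149]
1023.0 ((0.5295735597610474, 0.29783526062965393), 0.06931301206350327)
(480, 640, 3)
```

Checks on the measured points:
- **Dock:** centre about (0.552, -0.030), yaw about -0.226. Its length comes to 307 mm (310 given).
- **Mallet:** head at (0.494, -0.277), yaw 0.376. Head to handle end is 152 mm (154 given).
- **Mat:** (0.530, 0.299).
- **Heights:** they read 2–8 mm low at small tops, but otherwise agree with the text.

Next I'll write a helper that converts targets to tool axes, then go to the mallet.

```bash
cat > go.py <<'E'
import sys,numpy as np
from bench import r
from scipy.spatial.transform import Rotation as R
np.set_printoptions(precision=4,suppress=True)
def st():
    s=r.read_state();Rm=R.from_quat(s["eef_rot"]);y=Rm.apply([0,1,0])
    print("t %.2f"%s["time"],"pos",s["ee_pos"],"jaw %.3f"%np.arctan2(y[1],y[0]),"tilt z",Rm.apply([0,0,1]),"F",s["ft_force"],"w %.4f"%s["width"],"q",s["joint_positions"])
    return s
def to(p,jaw):
    """target tcp, jaw angle, tool down"""
    s=st();R0=R.from_quat(s["eef_rot"])
    y=np.array([np.cos(jaw),np.sin(jaw),0]);z=np.array([0,0,-1.]);x=np.cross(y,z)
    Rt=R.from_matrix(np.c_[x,y,z])
    print("shift",R0.inv().apply(np.array(p)-s["ee_pos"]),"turn",(R0.inv()*Rt).as_rotvec())
if __name__=="__main__":
    a=list(map(float,sys.argv[1:]))
    to(a[:3],a[3]) if a else st()
E
python3 go.py .52 .3 .22 .5; python3 go.py .45 -.29 .15 -1.194
```

```text
t 0.10 pos [0.1532 0.6056 0.2218] jaw 1.323 tilt z [-0.0003 -0.0013 -1.    ] F [ 0.0057  0.4976 -0.1332] w 0.0872 q [-1.3456  0.3328 -0.0647  1.4608  0.0216  1.3499 -0.0885]
shift [-0.4305 -0.2063  0.0021] turn [-0.0012  0.0006  0.823 ]
t 0.10 pos [0.1532 0.6056 0.2218] jaw 1.323 tilt z [-0.0003 -0.0013 -1.    ] F [ 0.0057  0.4976 -0.1332] w 0.0872 q [-1.3456  0.3328 -0.0647  1.4608  0.0216  1.3499 -0.0885]
shift [-0.5074 -0.7953  0.0729] turn [-0.0005  0.0017  2.517 ]
```

>>> step_arm:
  increments:
    - [[-0.04, -0.018, 0], [0, 0, 0.12]]
    - [[-0.08, -0.036, 0], [0, 0, 0.26]]
    - [[-0.125, -0.056, 0], [0, 0, 0.4]]
    - [[-0.17, -0.076, 0], [0, 0, 0.54]]
    - [[-0.215, -0.1, 0], [0, 0, 0.68]]
  hand: -1

```text
time: 0.6
ee_pos: [0.3376, 0.4551, 0.2217]
eef_rot: [0.45, 0.893, -0.001, 0.0]
ft_force: [0.8, 1.2, 1.1]
width: 0.0868
```

```bash
python3 go.py .52 .2 .22 -.1; python3 go.py .52 -.05 .2 -.8
```

```text
t 0.60 pos [0.3376 0.4551 0.2217] jaw 0.637 tilt z [-0.0004 -0.0015 -1.    ] F [0.7653 1.2423 1.1314] w 0.0868 q [-1.1331  0.2021  0.1382  1.6281 -0.0281  1.3149 -0.3531]
shift [-0.3135 -0.0053  0.002 ] turn [-0.0008  0.0013  0.7374]
t 0.60 pos [0.3376 0.4551 0.2217] jaw 0.637 tilt z [-0.0004 -0.0015 -1.    ] F [0.7653 1.2423 1.1314] w 0.0868 q [-1.1331  0.2021  0.1382  1.6281 -0.0281  1.3149 -0.3531]
shift [-0.5144 -0.154   0.0224] turn [-0.0004  0.0016  1.4374]
```

>>> step_arm:
  increments:
    - [[-0.045, 0, 0], [0, 0, 0.14]]
    - [[-0.09, 0, 0], [0, 0, 0.28]]
    - [[-0.135, 0, 0], [0, 0, 0.42]]
    - [[-0.18, 0, 0], [0, 0, 0.56]]
    - [[-0.225, 0, 0], [0, 0, 0.7]]

```text
time: 1.1
ee_pos: [0.4722, 0.2725, 0.2217]
eef_rot: [0.731, 0.683, -0.001, 0.0]
ft_force: [0.9, 0.5, -0.3]
width: 0.0872
```

```bash
python3 go.py .52 -.05 .2 -.8; python3 go.py .447 -.295 .15 -1.194
```

```text
t 1.10 pos [0.4722 0.2725 0.2217] jaw -0.068 tilt z [-0.0007 -0.0015 -1.    ] F [ 0.9428  0.4837 -0.2995] w 0.0872 q [-0.9253  0.1546  0.3548  1.6927 -0.0545  1.3056 -0.6284]
shift [-0.3185  0.0697  0.0222] turn [-0.      0.0017  0.7317]
t 1.10 pos [0.4722 0.2725 0.2217] jaw -0.068 tilt z [-0.0007 -0.0015 -1.    ] F [ 0.9428  0.4837 -0.2995] w 0.0872 q [-0.9253  0.1546  0.3548  1.6927 -0.0545  1.3056 -0.6284]
shift [-0.5678  0.0137  0.0726] turn [0.0003 0.0017 1.1257]
```

>>> step_arm:
  increments:
    - [[-0.047, 0.008, 0.002], [0, 0, 0.1]]
    - [[-0.094, 0.016, 0.004], [0, 0, 0.2]]
    - [[-0.141, 0.022, 0.006], [0, 0, 0.3]]
    - [[-0.188, 0.03, 0.008], [0, 0, 0.4]]
    - [[-0.235, 0.035, 0.01], [0, 0, 0.5]]

```text
time: 1.6
ee_pos: [0.4908, 0.0337, 0.2119]
eef_rot: [0.878, 0.479, -0.001, 0.0]
ft_force: [0.9, 0.3, -0.1]
width: 0.0868
```

```bash
python3 go.py .447 -.295 .15 -1.194
```

```text
t 1.60 pos [0.4908 0.0337 0.2119] jaw -0.572 tilt z [-0.0008 -0.0013 -1.    ] F [ 0.9148  0.2651 -0.1092] w 0.0868 q [-0.7096  0.0279  0.5636  1.8438 -0.0143  1.2752 -0.7145]
shift [-0.3     0.1412  0.0624] turn [0.0005 0.0014 0.6215]
```

>>> step_arm:
  increments:
    - [[-0.043, 0.02, 0.006], [0, 0, 0.1]]
    - [[-0.086, 0.04, 0.012], [0, 0, 0.2]]
    - [[-0.129, 0.06, 0.018], [0, 0, 0.3]]
    - [[-0.172, 0.08, 0.024], [0, 0, 0.4]]
    - [[-0.215, 0.1, 0.03], [0, 0, 0.5]]

```text
time: 2.1
ee_pos: [0.4577, -0.2029, 0.1821]
eef_rot: [0.97, 0.245, -0.0, 0.0]
ft_force: [1.7, -0.1, -0.4]
width: 0.087
```

```bash
python3 go.py .447 -.295 .15 -1.194
```

```text
t 2.10 pos [ 0.4577 -0.2029  0.1821] jaw -1.076 tilt z [-0.0002 -0.0008 -1.    ] F [ 1.668  -0.0754 -0.3976] w 0.0870 q [-0.4438  0.084   0.8185  1.8742 -0.0646  1.2105 -0.6805]
shift [-0.0531  0.076   0.0322] turn [0.0006 0.0005 0.1178]
```

>>> step_arm:
  increments:
    - [[-0.018, 0.026, 0.01], [0, 0, 0.04]]
    - [[-0.036, 0.052, 0.02], [0, 0, 0.08]]
    - [[-0.053, 0.076, 0.032], [0, 0, 0.118]]
    - [[-0.053, 0.076, 0.032], [0, 0, 0.118]]
    - [[-0.053, 0.076, 0.032], [0, 0, 0.118]]

```text
time: 2.6
ee_pos: [0.4465, -0.2952, 0.1497]
eef_rot: [0.982, 0.187, -0.001, 0.0]
ft_force: [-0.1, 0.7, -1.1]
width: 0.087
```

```bash
python3 go.py .4475 -.295 .013 -1.194
python3 - <<'E'
from bench import r
from h import *
for n in ("top","side"):
    c=r.camera(n);pickle.dump(c,open(f"pics/{n}1.pkl","wb"));
    crop(c,*((390,230,490,350,5) if n=="top" else (250,270,400,400,5)),f"{n}1")
E
```

```text
t 2.60 pos [ 0.4465 -0.2952  0.1497] jaw -1.195 tilt z [-0.0017 -0.0008 -1.    ] F [-0.1239  0.6883 -1.0565] w 0.0870 q [-0.2722  0.2498  0.8881  1.8305 -0.209   1.1605 -0.5104]
shift [0.0013 0.0002 0.1367] turn [ 0.0001  0.0019 -0.0014]
```

View pics/side1.png

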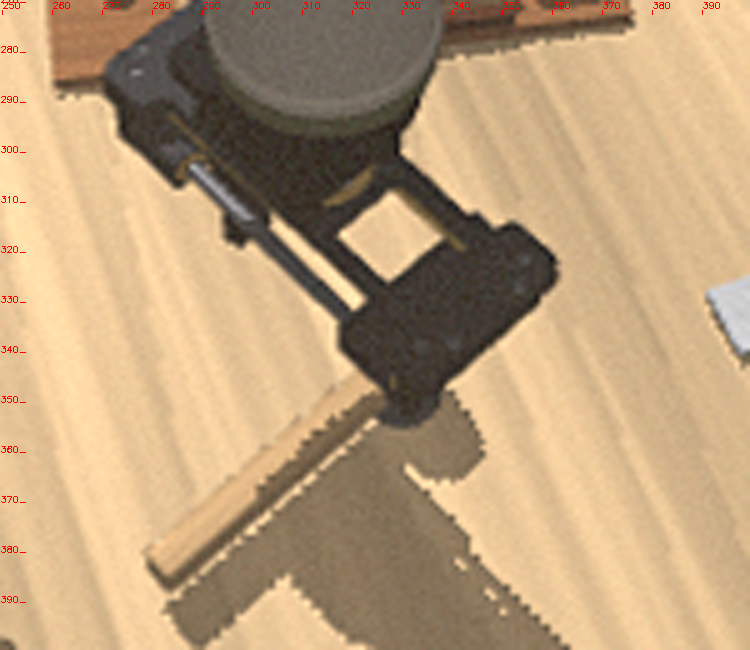

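View pics/top1.png

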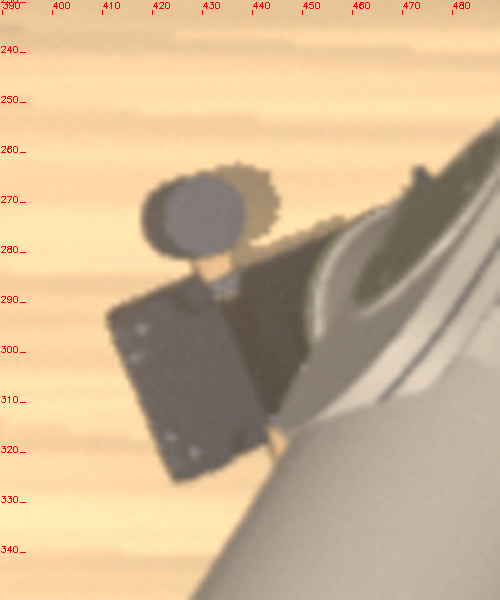

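The gripper is aligned with the handle, with the head at top-view (429,272) just clear of the gripper body. I'll lower it.

>>> step_arm:
  increments:
    - [[0.0, 0, 0.04], [0, 0, 0]]
    - [[0.001, 0, 0.08], [0, 0.002, 0]]
    - [[0.001, 0, 0.11], [0, 0.002, 0]]
    - [[0.001, 0, 0.13], [0, 0.002, 0]]
    - [[0.001, 0, 0.136], [0, 0.002, 0]]

```text
time: 3.2
ee_pos: [0.448, -0.2917, 0.0126]
eef_rot: [0.982, 0.189, -0.0, -0.001]
ft_force: [0.2, -0.4, 0.3]
width: 0.0873
```

>>> step_arm:
  increments:
    - [[0, 0, 0], [0, 0, 0]]
    - [[0, 0, 0], [0, 0, 0]]
    - [[0, 0, 0], [0, 0, 0]]
    - [[0, 0, 0], [0, 0, 0]]
    - [[0, 0, 0], [0, 0, 0]]
  hand: 1
  grip_force: 40

```text
time: 3.7
ee_pos: [0.4485, -0.2918, 0.0132]
eef_rot: [0.982, 0.189, 0.0, -0.001]
ft_force: [0.1, 1.2, -0.4]
width: 0.0548
```

```bash
python3 go.py .4475 -.295 .10 -1.194
```

```text
t 3.70 pos [ 0.4485 -0.2918  0.0132] jaw -1.190 tilt z [ 0.0005  0.0018 -1.    ] F [ 0.0826  1.2473 -0.3662] w 0.0548 q [-0.1568  0.4571  0.7765  1.941  -0.4065  0.9054 -0.3647]
shift [-0.002   0.0025 -0.0868] turn [-0.0015 -0.0012  0.0037]
```

>>> step_arm:
  increments:
    - [[-0.001, 0.003, 0], [0, 0, 0]]
    - [[-0.001, 0.003, 0], [0, 0, 0]]
    - [[-0.001, 0.003, 0], [0, 0, 0]]
    - [[-0.001, 0.003, 0], [0, 0, 0]]
    - [[-0.001, 0.003, 0], [0, 0, 0]]

```text
time: 4.2
ee_pos: [0.4486, -0.295, 0.0131]
eef_rot: [0.982, 0.189, 0.0, -0.001]
ft_force: [-0.2, -0.0, 0.2]
width: 0.0176
```

>>> step_arm:
  increments:
    - [[0, 0, 0], [0, 0, 0]]
    - [[0, 0, 0], [0, 0, 0]]
    - [[0, 0, 0], [0, 0, 0]]
    - [[0, 0, 0], [0, 0, 0]]

```text
time: 4.6
ee_pos: [0.4486, -0.295, 0.0131]
eef_rot: [0.982, 0.189, 0.0, -0.001]
ft_force: [0.2, 0.4, 0.7]
width: 0.0174
```

```bash
python3 go.py .4475 -.295 .11 -1.194
```

```text
t 4.60 pos [ 0.4486 -0.295   0.0131] jaw -1.190 tilt z [ 0.0003  0.0019 -1.    ] F [0.1627 0.4191 0.6546] w 0.0174 q [-0.1496  0.4612  0.7753  1.9361 -0.4088  0.9073 -0.3585]
shift [-0.0009 -0.0005 -0.0969] turn [-0.0016 -0.001   0.0037]
```

Mallet gripped at width 17.4 mm. I'll lift it.

>>> step_arm:
  increments:
    - [[0, 0, -0.015], [0, 0, 0]]
    - [[0, 0, -0.035], [0, 0, 0]]
    - [[0, 0, -0.06], [0, 0, 0]]
    - [[0, 0, -0.085], [0, 0, 0]]
    - [[0, 0, -0.097], [0, 0, 0]]

```text
time: 5.1
ee_pos: [0.4489, -0.2957, 0.1125]
eef_rot: [0.982, 0.189, 0.001, -0.0]
ft_force: [0.2, -0.2, -4.6]
width: 0.0177
```

```bash
python3 go.py .4235 -.05 .11 -.226
```

```text
t 5.10 pos [ 0.4489 -0.2957  0.1125] jaw -1.191 tilt z [ 0.0023  0.0013 -1.    ] F [ 0.2245 -0.161  -4.5842] w 0.0177 q [-0.245   0.3071  0.8715  1.8654 -0.2669  1.0886 -0.4621]
shift [ 0.0675 -0.2376  0.0028] turn [ 0.001  -0.0026 -0.9647]
```

>>> step_arm:
  increments:
    - [[0.01, -0.034, 0], [0, 0, -0.13]]
    - [[0.02, -0.068, 0], [0, 0, -0.27]]
    - [[0.03, -0.102, 0], [0, 0, -0.41]]
    - [[0.04, -0.136, 0], [0, 0, -0.55]]
    - [[0.048, -0.17, 0], [0, 0, -0.69]]

```text
time: 5.6
ee_pos: [0.4298, -0.1185, 0.1127]
eef_rot: [0.859, 0.512, 0.001, -0.0]
ft_force: [0.8, 0.7, -4.1]
width: 0.0174
```

```bash
python3 go.py .4235 -.05 .11 -.226
```

```text
t 5.60 pos [ 0.4298 -0.1185  0.1127] jaw -0.495 tilt z [ 0.0022  0.0014 -1.    ] F [ 0.7857  0.7035 -4.1088] w 0.0174 q [-0.5267  0.01    0.7096  2.0806 -0.0095  1.0515 -0.3072]
shift [ 0.0573 -0.0381  0.0028] turn [ 0.0016 -0.0021 -0.2688]
```

>>> step_arm:
  increments:
    - [[0.02, -0.013, 0], [0, 0, -0.09]]
    - [[0.04, -0.026, 0.001], [0, -0.001, -0.18]]
    - [[0.057, -0.038, 0.003], [0.002, -0.002, -0.269]]
    - [[0.057, -0.038, 0.003], [0.002, -0.002, -0.269]]
    - [[0.057, -0.038, 0.003], [0.002, -0.002, -0.269]]

```text
time: 6.1
ee_pos: [0.4231, -0.0505, 0.1097]
eef_rot: [0.782, 0.623, -0.0, -0.0]
ft_force: [0.0, -0.6, -3.7]
width: 0.0173
```

```bash
python3 - <<'E'
from bench import r
from h import *
for n in ("top","side"):
    c=r.camera(n);pickle.dump(c,open(f"pics/{n}2.pkl","wb"));
    crop(c,*((270,230,370,350,5) if n=="top" else (230,190,380,310,5)),f"{n}2")
E
python3 go.py .4235 -.05 .06 -.226
```

```text
t 6.20 pos [ 0.4233 -0.0512  0.1098] jaw -0.228 tilt z [-0.0005 -0.0001 -1.    ] F [-0.3182  0.4631 -4.6798] w 0.0174 q [-0.6102 -0.0367  0.623   2.1227  0.0247  1.0492 -0.2278]
shift [ 0.0012 -0.0001  0.0498] turn [-0.0004  0.0002 -0.0019]
```

View pics/side2.png

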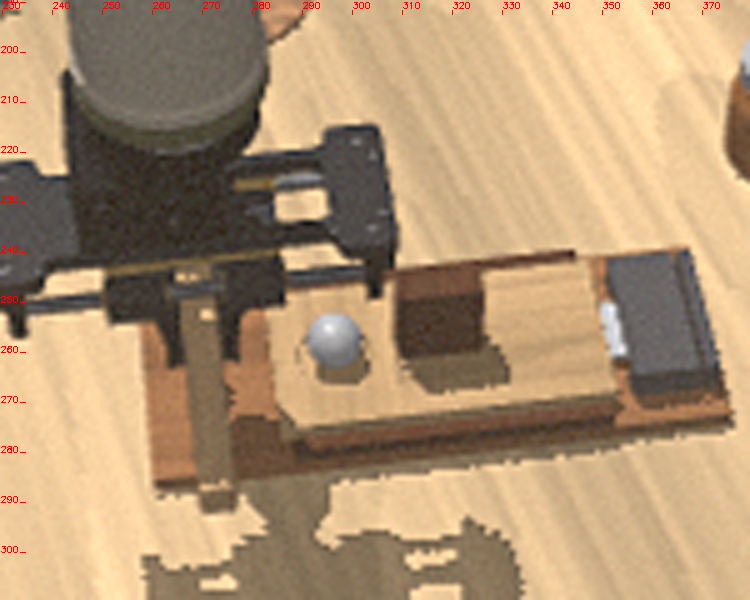

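View pics/top2.png

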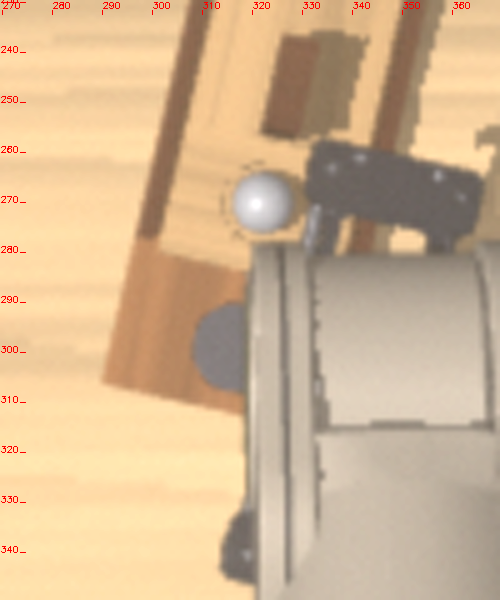

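Run:
```python
from h import *
t=load("top2")
print(onz(t,316.7,299.3,.161)); print(proj(t,[.4345,-.002,.161]), proj(t,[.4345+.005,-.019,.161]))
```

```text
[ 0.43338032 -0.00201362  0.161     ]
[316.69079018 298.79066173] [324.37196583 296.46375443]
```

The head is at (0.433, -0.002), within 1 mm of the peg. I'll press down.

>>> step_arm:
  increments:
    - [[0.001, 0, 0.02], [0, 0, 0]]
    - [[0.001, 0, 0.04], [0, 0, 0]]
    - [[0.001, 0, 0.055], [0, 0, 0]]
    - [[0.001, 0, 0.06], [0, 0, 0]]
    - [[0.001, 0, 0.062], [0, 0, 0]]
  grip_force: 60

```text
time: 6.7
ee_pos: [0.4233, -0.0509, 0.0476]
eef_rot: [0.783, 0.622, -0.001, -0.0]
ft_force: [0.2, 0.9, -3.7]
width: 0.0173
```

>>> step_arm:
  increments:
    - [[0, 0, 0.004], [0, 0, 0]]
    - [[0, 0, 0.008], [0, 0, 0]]
    - [[0, 0, 0.012], [0, 0, 0]]
    - [[0, 0, 0.014], [0, 0, 0]]
    - [[0, 0, 0.015], [0, 0, 0]]

```text
time: 7.2
ee_pos: [0.4239, -0.0511, 0.0328]
eef_rot: [0.783, 0.621, -0.0, 0.0]
ft_force: [0.7, -1.9, 0.8]
width: 0.018
```

```bash
python3 go.py .4235 -.05 .023 -.226
```

```text
t 7.20 pos [ 0.4239 -0.0511  0.0328] jaw -0.230 tilt z [-0.0001 -0.0008 -1.    ] F [ 0.6751 -1.8941  0.8113] w 0.0180 q [-0.5894  0.1191  0.6359  2.1902 -0.0924  0.8575 -0.1261]
shift [ 0.001  -0.0007  0.0098] turn [ 0.0001  0.0008 -0.0037]
```

>>> step_arm:
  increments:
    - [[0.001, 0, 0.003], [0, 0, 0]]
    - [[0.001, 0, 0.006], [0, 0, 0]]
    - [[0.001, 0, 0.009], [0, 0, 0]]
    - [[0.001, 0, 0.01], [0, 0, 0]]
    - [[0.001, 0, 0.011], [0, 0, 0]]

```text
time: 7.7
ee_pos: [0.4244, -0.0507, 0.0223]
eef_rot: [0.784, 0.621, -0.0, 0.0]
ft_force: [-7.7, -9.4, 24.1]
width: 0.0173
```

```bash
python3 go.py .4235 -.05 .023 -.226
python3 - <<'E'
from bench import r
from h import *
for n in ("side","top"):
    c=r.camera(n);pickle.dump(c,open(f"pics/{n}3.pkl","wb"));
    crop(c,*((270,230,370,350,5) if n=="top" else (230,190,380,310,5)),f"{n}3")
E
```

```text
t 7.70 pos [ 0.4244 -0.0507  0.0223] jaw -0.230 tilt z [-0.0001 -0.001  -1.    ] F [-7.7279 -9.3725 24.1022] w 0.0173 q [-0.5836  0.1445  0.6325  2.196  -0.114   0.8321 -0.1093]
shift [ 0.0005 -0.001  -0.0007] turn [ 0.0001  0.001  -0.0043]
```

View pics/side3.png

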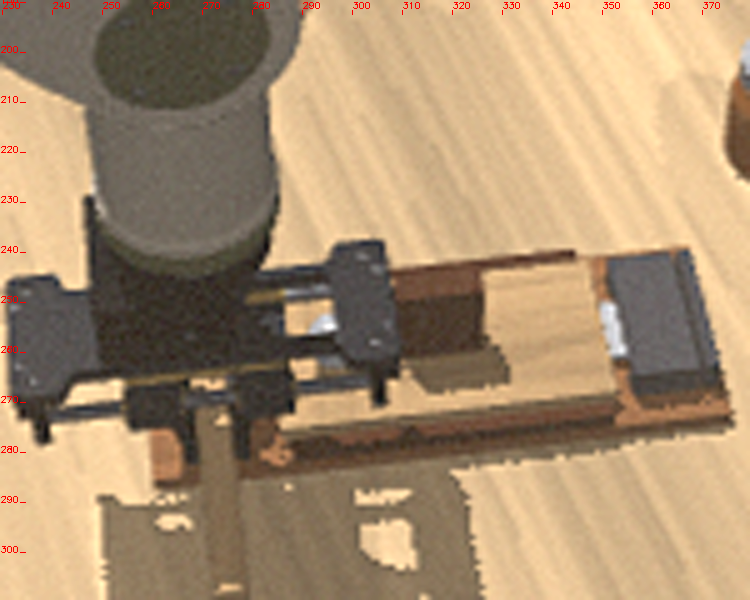

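View pics/top3.png

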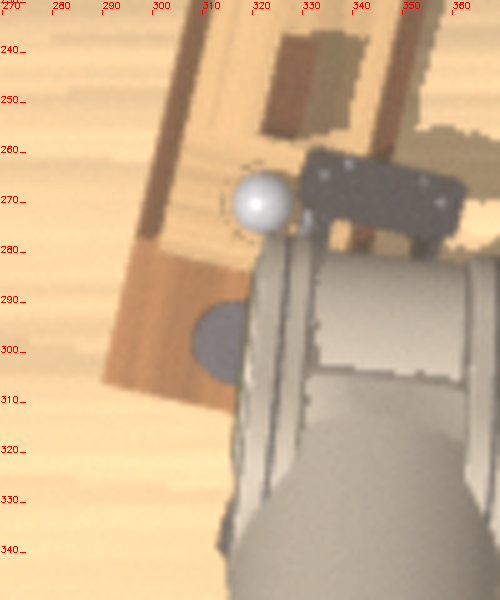

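The force jumped to 24 N at TCP z = 0.022, so the mallet face is resting on the board. I'll raise it and carry it back toward where it stood, checking the peg before I set it down.

>>> step_arm:
  increments:
    - [[0, 0, -0.005], [0, 0, 0]]
    - [[0, 0, -0.025], [0, 0, 0]]
    - [[0, 0, -0.05], [0, 0, 0]]
    - [[0, 0, -0.075], [0, 0, 0]]
    - [[0, 0, -0.09], [0, 0, 0]]

```text
time: 8.3
ee_pos: [0.4244, -0.0502, 0.1137]
eef_rot: [0.784, 0.621, 0.0, 0.0]
ft_force: [0.4, 0.1, -4.1]
width: 0.0173
```

```bash
python3 go.py .4489 -.2952 .11 -1.190
```

```text
t 8.30 pos [ 0.4244 -0.0502  0.1137] jaw -0.230 tilt z [ 0.0003 -0.     -1.    ] F [ 0.4285  0.1408 -4.0863] w 0.0173 q [-0.6224 -0.0421  0.6312  2.1174  0.0285  1.058  -0.2356]
shift [-0.233   0.0797  0.0037] turn [ 0.0003 -0.0002  0.96  ]
```

>>> step_arm:
  increments:
    - [[-0.034, 0.004, 0], [0, 0, 0.13]]
    - [[-0.068, 0.01, 0], [0, 0, 0.27]]
    - [[-0.102, 0.02, 0], [0, 0, 0.41]]
    - [[-0.136, 0.033, 0], [0, 0, 0.55]]
    - [[-0.17, 0.048, 0], [0, 0, 0.69]]

```text
time: 8.8
ee_pos: [0.432, -0.2271, 0.1134]
eef_rot: [0.948, 0.317, 0.0, -0.001]
ft_force: [0.7, 0.3, -3.7]
width: 0.0177
```

```bash
python3 go.py .4489 -.2952 .11 -1.190
```

```text
t 8.80 pos [ 0.432  -0.2271  0.1134] jaw -0.925 tilt z [ 0.0001  0.0014 -1.    ] F [ 0.6748  0.3093 -3.732 ] w 0.0177 q [-0.3929  0.1515  0.8533  1.9841 -0.132   1.0617 -0.4053]
shift [-0.0275  0.0646  0.0033] turn [-0.0011 -0.0007  0.2653]
```

>>> step_arm:
  increments:
    - [[-0.01, 0.022, 0.001], [0, 0, 0.09]]
    - [[-0.02, 0.044, 0.002], [0, 0, 0.18]]
    - [[-0.0275, 0.0646, 0.003], [-0.001, -0.001, 0.265]]
    - [[-0.0275, 0.0646, 0.003], [-0.001, -0.001, 0.265]]

```text
time: 9.2
ee_pos: [0.4486, -0.2971, 0.1096]
eef_rot: [0.982, 0.187, -0.001, 0.001]
ft_force: [-0.1, 0.0, -4.4]
width: 0.0177
```

```bash
python3 - <<'E'
from bench import r
from h import *
for n in ("side","top"):
    c=r.camera(n);pickle.dump(c,open(f"pics/{n}4.pkl","wb"));
    if n=="side": cv2.imwrite("pics/side4full.png",c["pixels"])
    crop(c,*((270,180,370,325,4) if n=="top" else (230,230,380,390,3.7)),f"{n}4")
E
python3 go.py .4489 -.2952 .014 -1.190
```

```text
t 9.30 pos [ 0.4484 -0.2947  0.1095] jaw -1.189 tilt z [-0.0022  0.0006 -1.    ] F [-0.0156  1.1201 -4.4104] w 0.0174 q [-0.2658  0.3199  0.8962  1.8685 -0.2801  1.0879 -0.4509]
shift [0.0005 0.0008 0.0955] turn [-0.0014  0.0018  0.0009]
```

View pics/side4.png

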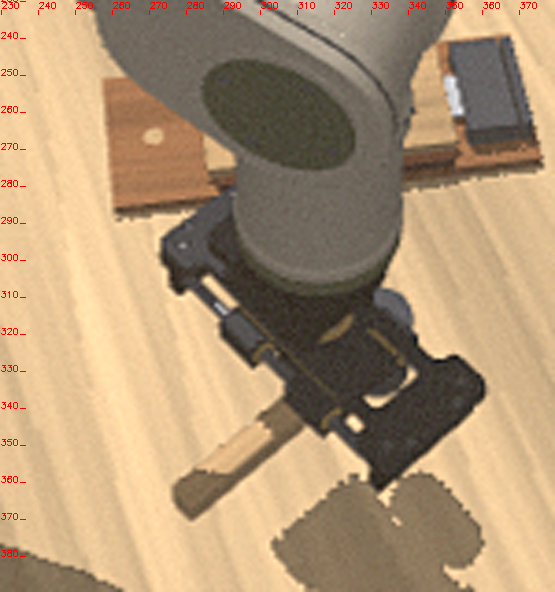

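View pics/top4.png

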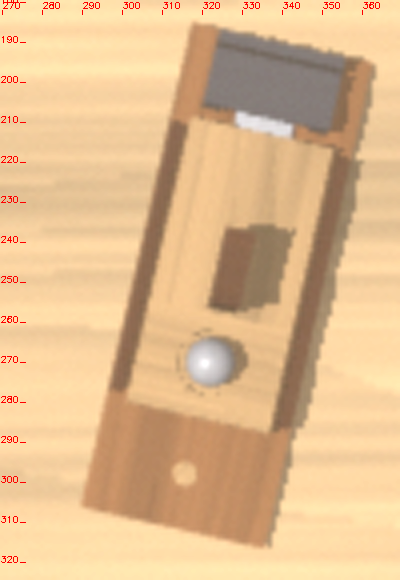

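The peg is flush with no shadow at top view (315.5,297.8), and the ball and tray haven't moved. I'll set the mallet down.

>>> step_arm:
  increments:
    - [[0, 0, 0.035], [0, 0, 0]]
    - [[0, 0, 0.07], [0, 0.002, 0]]
    - [[0.001, 0.001, 0.087], [0, 0.002, 0]]
    - [[0.001, 0.001, 0.093], [0, 0.002, 0]]
    - [[0.001, 0.001, 0.095], [0, 0.002, 0]]

```text
time: 9.8
ee_pos: [0.4494, -0.2942, 0.0142]
eef_rot: [0.982, 0.19, -0.0, -0.001]
ft_force: [-0.8, 0.6, -4.5]
width: 0.0177
```

```bash
python3 go.py .4489 -.2952 .013 -1.190
```

```text
t 9.80 pos [ 0.4494 -0.2942  0.0142] jaw -1.188 tilt z [-0.0011  0.0022 -1.    ] F [-0.8451  0.6348 -4.5219] w 0.0177 q [-0.1713  0.47    0.8016  1.9345 -0.4247  0.9151 -0.3451]
shift [-0.0008  0.0007  0.0012] turn [-0.0024  0.0002  0.0022]
```

>>> step_arm:
  increments:
    - [[0, 0, 0.0007], [-0.002, 0, 0]]
    - [[0, 0, 0.0013], [-0.002, 0, 0]]
    - [[0, 0, 0.0018], [-0.002, 0, 0]]

```text
time: 10.1
ee_pos: [0.4499, -0.2943, 0.0132]
eef_rot: [0.982, 0.191, 0.001, 0.0]
ft_force: [-0.8, 0.9, -1.2]
width: 0.0168
```

```bash
python3 go.py .4489 -.2952 .013 -1.190
```

```text
t 10.10 pos [ 0.4499 -0.2943  0.0132] jaw -1.187 tilt z [ 0.0011  0.0002 -1.    ] F [-0.7664  0.9415 -1.1813] w 0.0168 q [-0.1721  0.4707  0.8011  1.9363 -0.4262  0.9099 -0.3445]
shift [-0.0013  0.0005  0.0002] turn [ 0.0003 -0.0011  0.0026]
```

Contact: the weight is coming off the wrist. I'll open partway, keeping the fingers close beside the handle.

>>> step_arm:
  increments:
    - [[0, 0, 0.0003], [0, 0, 0]]
    - [[0, 0, 0.0003], [0, 0, 0]]
    - [[0, 0, 0.0003], [0, 0, 0]]
    - [[0, 0, 0.0003], [0, 0, 0]]
    - [[0, 0, 0.0003], [0, 0, 0]]
  hand: -0.2
  grip_force: 10

```text
time: 10.6
ee_pos: [0.45, -0.2943, 0.013]
eef_rot: [0.982, 0.19, 0.001, 0.0]
ft_force: [0.8, -0.2, -0.2]
width: 0.0481
```

>>> step_arm:
  increments:
    - [[0, 0, -0.02], [0, 0, 0]]
    - [[0, 0, -0.05], [0, 0, 0]]
    - [[0, 0, -0.09], [0, 0, 0]]
    - [[0, 0, -0.13], [0, 0, 0]]
    - [[0, 0, -0.16], [0, 0, 0]]

```text
time: 11.1
ee_pos: [0.45, -0.2949, 0.1754]
eef_rot: [0.982, 0.19, 0.001, 0.0]
ft_force: [0.2, -0.4, -0.1]
width: 0.052
```

```bash
python3 - <<'E'
from bench import r
from h import *
for n in ("side","top"):
    c=r.camera(n);pickle.dump(c,open(f"pics/{n}5.pkl","wb"));
    cv2.imwrite(f"pics/{n}5.png",c["pixels"])
E
python3 go.py .53 -.1 .19 -.2
```

```text
t 11.20 pos [ 0.4516 -0.2956  0.1769] jaw -1.188 tilt z [ 0.0074 -0.0015 -1.    ] F [-0.5485 -0.0635 -0.7483] w 0.0524 q [-0.3252  0.2315  0.9456  1.7955 -0.2035  1.2089 -0.5086]
shift [ 0.146  -0.1521 -0.0128] turn [ 0.0069 -0.0037 -0.9878]
```

View pics/side5.png

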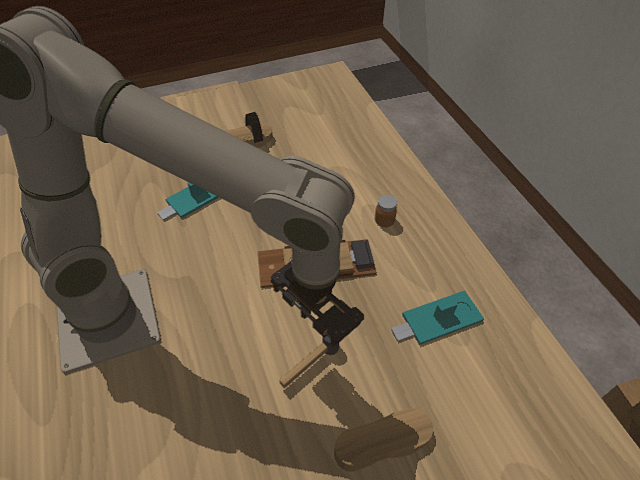

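The mallet is standing on its own where it was (side view about 330,345). Next I'll turn and move over the tray handle: grip point about (0.554, -0.0295), jaw angle 1.343.

>>> step_arm:
  increments:
    - [[0.02, -0.025, -0.006], [0, 0, -0.14]]
    - [[0.04, -0.05, -0.012], [0, 0, -0.28]]
    - [[0.07, -0.08, -0.018], [0, 0, -0.42]]
    - [[0.1, -0.11, -0.02], [0, 0, -0.56]]
    - [[0.13, -0.14, -0.02], [0, 0, -0.7]]
  hand: -1

```text
time: 11.7
ee_pos: [0.52, -0.1155, 0.197]
eef_rot: [0.855, 0.518, 0.003, 0.002]
ft_force: [0.1, -0.0, 0.4]
width: 0.0829
```

```bash
python3 go.py .554 -.0295 .19 .3;python3 go.py .554 -.0295 .19 1.343
```

```text
t 11.70 pos [ 0.52   -0.1155  0.197 ] jaw -0.482 tilt z [ 0.0078 -0.0009 -1.    ] F [ 0.1083 -0.031   0.4285] w 0.0829 q [-0.5431  0.1539  0.7502  1.7816 -0.1114  1.241  -0.2456]
shift [ 0.0919 -0.0098  0.0072] turn [ 0.0081  0.0002 -0.7822]
t 11.70 pos [ 0.52   -0.1155  0.197 ] jaw -0.482 tilt z [ 0.0078 -0.0009 -1.    ] F [ 0.1083 -0.031   0.4285] w 0.0829 q [-0.5431  0.1539  0.7502  1.7816 -0.1114  1.241  -0.2456]
shift [ 0.0919 -0.0098  0.0072] turn [ 0.0078  0.0047 -1.8252]
```

>>> step_arm:
  increments:
    - [[0.02, -0.002, 0], [0.002, 0, -0.14]]
    - [[0.04, -0.004, 0], [0.004, 0, -0.28]]
    - [[0.06, -0.006, 0], [0.006, 0, -0.42]]
    - [[0.08, -0.008, 0], [0.008, 0, -0.56]]
    - [[0.092, -0.01, 0], [0.008, 0, -0.7]]

```text
time: 12.2
ee_pos: [0.554, -0.0275, 0.1962]
eef_rot: [0.623, 0.782, -0.0, -0.001]
ft_force: [-0.4, 0.8, 0.6]
width: 0.0874
```

```bash
python3 go.py .554 -.0295 .19 1.343
```

```text
t 12.20 pos [ 0.554  -0.0275  0.1962] jaw 0.225 tilt z [-0.0012  0.0003 -1.    ] F [-0.3864  0.8131  0.5613] w 0.0874 q [-0.5663  0.2103  0.6142  1.7151 -0.1271  1.2574  0.3022]
shift [-0.0019 -0.0004  0.0062] turn [-0.0007 -0.0011 -1.1178]
```

>>> step_arm:
  increments:
    - [[-0.002, 0, 0], [0, 0, -0.14]]
    - [[-0.002, 0, 0], [0, 0, -0.28]]
    - [[-0.002, 0, 0], [0, 0, -0.42]]
    - [[-0.002, 0, 0], [0, 0, -0.56]]
    - [[-0.002, 0, 0], [0, 0, -0.7]]

```text
time: 12.7
ee_pos: [0.5541, -0.0295, 0.1953]
eef_rot: [0.315, 0.949, -0.0, -0.001]
ft_force: [-0.9, 0.2, -1.2]
width: 0.0869
```

```bash
python3 go.py .554 -.0295 .16 1.343
```

```text
t 12.70 pos [ 0.5541 -0.0295  0.1953] jaw 0.931 tilt z [-0.0024  0.0003 -1.    ] F [-0.8985  0.2152 -1.2039] w 0.0869 q [-0.4945  0.2057  0.5343  1.7116 -0.1098  1.2566  0.9957]
shift [-0.     -0.      0.0353] turn [-0.0007 -0.0023 -0.4121]
```

>>> step_arm:
  increments:
    - [[0, 0, 0.01], [0, -0.001, -0.14]]
    - [[0, 0, 0.02], [0, -0.002, -0.28]]
    - [[0, 0, 0.035], [0, -0.002, -0.412]]
    - [[0, 0, 0.05], [0, -0.002, -0.412]]
    - [[0, 0, 0.06], [0, -0.002, -0.412]]

```text
time: 13.2
ee_pos: [0.5532, -0.0295, 0.1336]
eef_rot: [0.114, 0.993, -0.0, -0.001]
ft_force: [-0.2, -0.3, 0.7]
width: 0.0873
```

```bash
python3 go.py .554 -.0295 .041 1.343
python3 - <<'E'
from bench import r
from h import *
for n in ("side","top"):
    c=r.camera(n);pickle.dump(c,open(f"pics/{n}6.pkl","wb"));
    crop(c,*((270,180,370,325,4) if n=="top" else (230,190,400,310,4.5)),f"{n}6")
E
```

```text
t 13.20 pos [ 0.5532 -0.0295  0.1336] jaw 1.342 tilt z [-0.0025 -0.0006 -1.    ] F [-0.2043 -0.2585  0.7481] w 0.0873 q [-0.4419  0.2583  0.4786  1.7849 -0.1296  1.1321  1.4211]
shift [-0.001   0.0003  0.0926] turn [-0.0011 -0.0023 -0.0005]
```

View pics/side6.png

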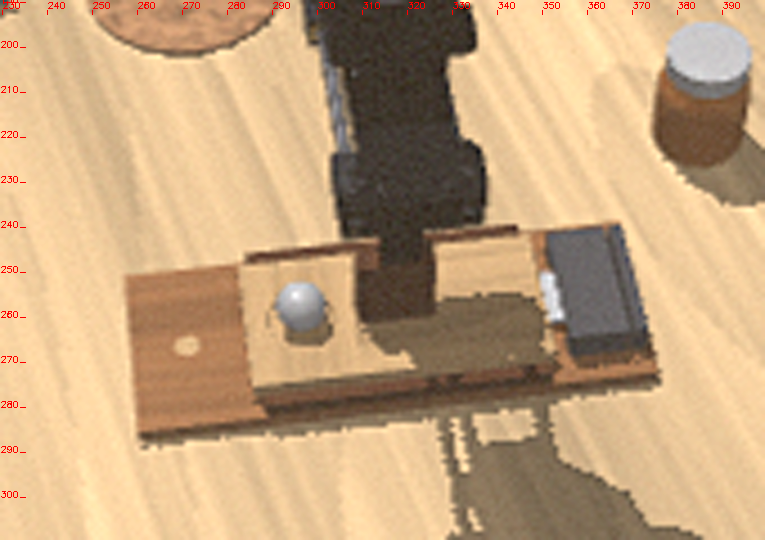

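View pics/top6.png

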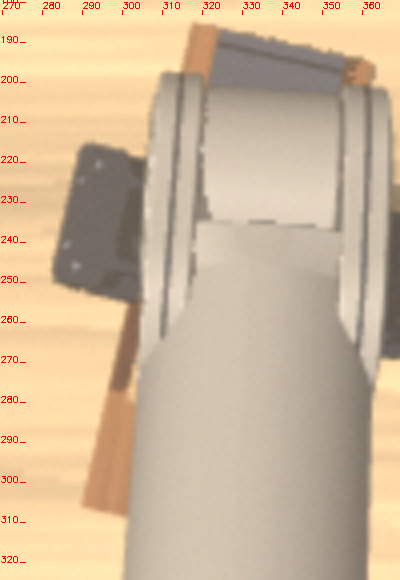

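The gripper sits over the fin (side view about 317,250), square to it. I'll lower it.

>>> step_arm:
  increments:
    - [[0, 0, 0.03], [0, -0.002, 0]]
    - [[0, 0, 0.06], [-0.001, -0.002, 0]]
    - [[-0.001, 0, 0.08], [-0.001, -0.002, 0]]
    - [[-0.001, 0, 0.09], [-0.001, -0.002, 0]]
    - [[-0.001, 0, 0.0925], [-0.001, -0.002, 0]]

```text
time: 13.8
ee_pos: [0.5533, -0.0299, 0.0407]
eef_rot: [0.114, 0.993, -0.0, -0.001]
ft_force: [-0.1, 0.5, 0.2]
width: 0.087
```

```bash
python3 go.py .554 -.0295 .041 1.343
```

```text
t 13.80 pos [ 0.5533 -0.0299  0.0407] jaw 1.342 tilt z [-0.0023 -0.0007 -1.    ] F [-0.053   0.4799  0.187 ] w 0.0870 q [-0.4101  0.3775  0.4516  1.862  -0.1984  0.9487  1.4726]
shift [-0.0006  0.0005 -0.0003] turn [-0.0012 -0.0021 -0.0009]
```

>>> step_arm:
  increments:
    - [[0, 0, 0], [-0.001, -0.002, 0]]
    - [[0, 0, 0], [-0.001, -0.002, 0]]
    - [[0, 0, 0], [-0.001, -0.002, 0]]
    - [[0, 0, 0], [-0.001, -0.002, 0]]
    - [[0, 0, 0], [-0.001, -0.002, 0]]
  hand: 1
  grip_force: 25

```text
time: 14.3
ee_pos: [0.5535, -0.0298, 0.041]
eef_rot: [0.114, 0.993, 0.0, 0.0]
ft_force: [0.2, -0.4, 0.6]
width: 0.0544
```

>>> step_arm:
  increments:
    - [[0, 0, 0], [0, 0, 0]]
    - [[0, 0, 0], [0, 0, 0]]
    - [[0, 0, 0], [0, 0, 0]]
    - [[0, 0, 0], [0, 0, 0]]
    - [[0, 0, 0], [0, 0, 0]]

```text
time: 14.8
ee_pos: [0.5535, -0.0297, 0.041]
eef_rot: [0.114, 0.993, 0.0, 0.0]
ft_force: [0.1, -0.4, -0.0]
width: 0.0177
```

>>> step_arm:
  increments:
    - [[0, 0, 0], [0, 0, 0]]
    - [[0, 0, 0], [0, 0, 0]]
    - [[0, 0, 0], [0, 0, 0]]
  grip_force: 50

```text
time: 15.1
ee_pos: [0.5535, -0.0297, 0.041]
eef_rot: [0.114, 0.993, 0.0, 0.0]
ft_force: [0.6, 0.8, 0.3]
width: 0.018
```

```bash
python3 go.py .554 -.0295 .041 1.343
python3 - <<'E'
from bench import r
from h import *
for n in ("side","top"):
    c=r.camera(n);pickle.dump(c,open(f"pics/{n}7.pkl","wb"));
    if n=="side": crop(c,*((270,180,370,325,4) if n=="top" else (230,190,400,310,4.5)),f"{n}7")
E
```

```text
t 15.10 pos [ 0.5535 -0.0297  0.041 ] jaw 1.342 tilt z [ 0.0004  0.0001 -1.    ] F [0.6121 0.8441 0.3171] w 0.0180 q [-0.4102  0.3755  0.4516  1.8637 -0.1987  0.9461  1.473 ]
shift [-0.0004  0.0003  0.    ] turn [ 0.0002  0.0004 -0.0009]
```

View pics/side7.png

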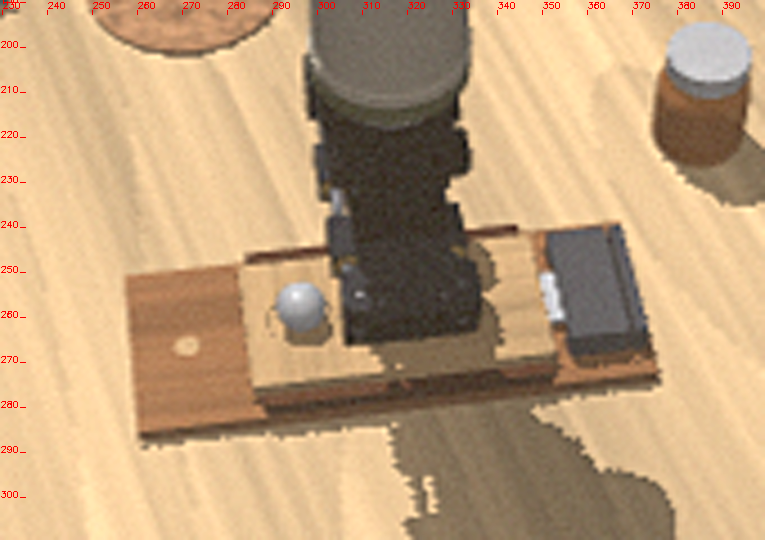

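The fin is gripped at width 18 mm. Tool +x matches the dock's -x, so I'll draw the tray out gently.

>>> step_arm:
  increments:
    - [[0.001, 0, 0], [0, 0, 0]]
    - [[0.003, 0, 0], [0, 0, 0]]
    - [[0.006, 0, 0], [0, 0, 0]]
    - [[0.009, 0, 0], [0, 0, 0]]
    - [[0.012, 0, 0], [0, 0, 0]]

```text
time: 15.7
ee_pos: [0.5415, -0.027, 0.041]
eef_rot: [0.114, 0.993, 0.0, 0.0]
ft_force: [1.3, -0.3, -0.9]
width: 0.0177
```

>>> step_arm:
  increments:
    - [[0.003, 0, 0], [0, 0, 0]]
    - [[0.006, 0, 0], [0, 0, 0]]
    - [[0.01, 0, 0], [0, 0, 0]]
    - [[0.014, 0, 0], [0, 0, 0]]
    - [[0.018, 0, 0], [0, 0, 0]]

```text
time: 16.2
ee_pos: [0.5236, -0.0228, 0.041]
eef_rot: [0.114, 0.993, 0.0, 0.0]
ft_force: [1.4, -0.5, -1.2]
width: 0.0173
```

```bash
python3 go.py .554 -.0295 .041 1.343
```

```text
t 16.20 pos [ 0.5236 -0.0228  0.041 ] jaw 1.342 tilt z [ 0.0004  0.0001 -1.    ] F [ 1.4325 -0.5329 -1.2394] w 0.0173 q [-0.441   0.3132  0.4555  1.9416 -0.1708  0.9237  1.4408]
shift [-0.0311  0.0004 -0.    ] turn [ 0.0002  0.0003 -0.0009]
```

It's drawn 31 mm, past the 27 mm peg stop, with only friction (1.5 N). I'll continue.

>>> step_arm:
  increments:
    - [[0.003, 0, 0], [0, 0, 0]]
    - [[0.007, 0, 0], [0, 0, 0]]
    - [[0.011, 0, 0], [0, 0, 0]]
    - [[0.014, 0, 0], [0, 0, 0]]
    - [[0.017, 0, 0], [0, 0, 0]]

```text
time: 16.7
ee_pos: [0.5068, -0.0189, 0.041]
eef_rot: [0.114, 0.993, 0.0, 0.0]
ft_force: [1.8, -0.5, -2.0]
width: 0.0176
```

>>> step_arm:
  increments:
    - [[0.003, 0, 0], [0, 0, 0]]
    - [[0.006, 0, 0], [0, 0, 0]]
    - [[0.008, 0, 0], [0, 0, 0]]
    - [[0.01, 0, 0], [0, 0, 0]]
    - [[0.01, 0, 0], [0, 0, 0]]

```text
time: 17.2
ee_pos: [0.4967, -0.0165, 0.041]
eef_rot: [0.114, 0.993, 0.0, -0.0]
ft_force: [-1.4, -0.6, 0.3]
width: 0.0176
```

```bash
python3 go.py .554 -.0295 .041 1.343
python3 - <<'E'
from bench import r
from h import *
for n in ("side","top"):
    c=r.camera(n);pickle.dump(c,open(f"pics/{n}8.pkl","wb"));
    if n=="side": crop(c,*((270,180,370,325,4) if n=="top" else (230,190,400,310,4.5)),f"{n}8")
E
```

```text
t 17.20 pos [ 0.4967 -0.0165  0.041 ] jaw 1.342 tilt z [-0.0002  0.0003 -1.    ] F [-1.3699 -0.6151  0.2592] w 0.0176 q [-0.4683  0.2557  0.4572  2.0093 -0.1426  0.907   1.4063]
shift [-0.0588  0.0004 -0.0001] turn [ 0.0002 -0.0003 -0.0009]
```

View pics/side8.png

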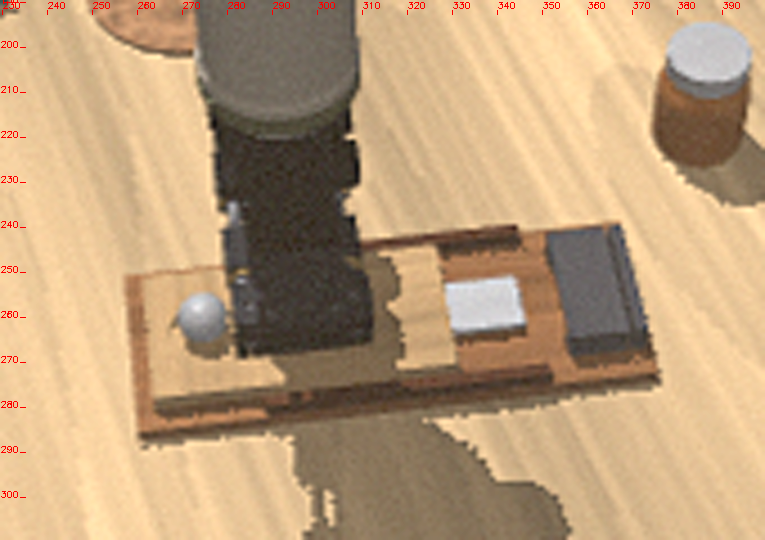

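The tongue end (side view about 344,257) is clear of the keeper front edge (about 352), and the ball is still in its pocket. I'll lift smoothly.

>>> step_arm:
  increments:
    - [[0, 0, -0.001], [0, 0, 0]]
    - [[0, 0, -0.003], [0, 0, 0]]
    - [[0, 0, -0.006], [0, 0, 0]]
    - [[0, 0, -0.01], [0, 0, 0]]
    - [[0, 0, -0.014], [0, 0, 0]]
  grip_force: 60

```text
time: 17.8
ee_pos: [0.4967, -0.0165, 0.0553]
eef_rot: [0.114, 0.993, 0.0, -0.0]
ft_force: [0.5, -0.0, -3.7]
width: 0.0176
```

```bash
python3 go.py .5 -.02 .181 1.342
python3 - <<'E'
from bench import r
from h import *
for n in ("side",):
    c=r.camera(n);pickle.dump(c,open(f"pics/{n}9.pkl","wb"));
    if n=="side": crop(c,*((270,180,370,325,4) if n=="top" else (230,190,400,310,4.5)),f"{n}9")
E
```

```text
t 17.80 pos [ 0.4967 -0.0165  0.0553] jaw 1.342 tilt z [-0.0006  0.0003 -1.    ] F [ 0.4826 -0.0414 -3.7265] w 0.0176 q [-0.4744  0.2325  0.4619  1.9991 -0.1281  0.9382  1.3948]
shift [-0.0039 -0.0026 -0.1257] turn [ 0.0002 -0.0006  0.0001]
```

View pics/side9.png

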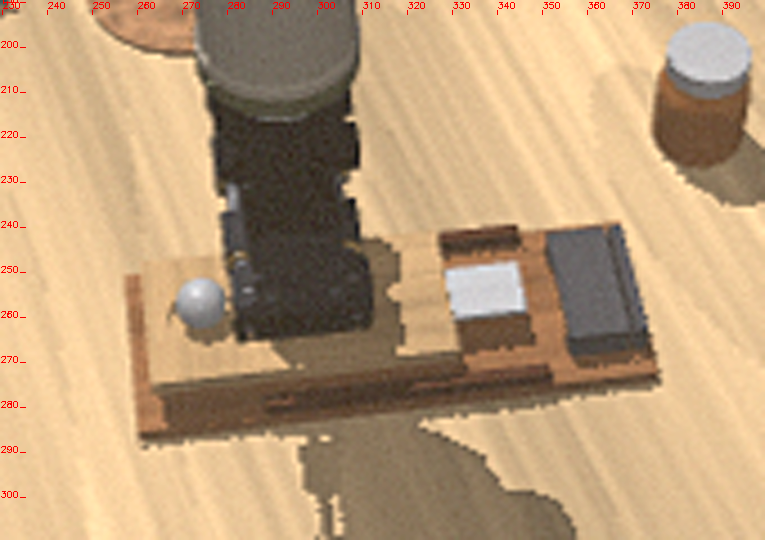

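The tray has lifted clear and level with the ball seated; the wrist reads 3.7 N, as expected for 0.38 kg. I'll keep going up.

>>> step_arm:
  increments:
    - [[0, 0, -0.003], [0, 0, 0]]
    - [[0, 0, -0.008], [0, 0, 0]]
    - [[0, 0, -0.014], [0, 0, 0]]
    - [[0, 0, -0.02], [0, 0, 0]]
    - [[0, 0, -0.026], [0, 0, 0]]

```text
time: 18.35
ee_pos: [0.4972, -0.0166, 0.0826]
eef_rot: [0.114, 0.993, 0.0, 0.0]
ft_force: [-0.3, -0.8, -3.6]
width: 0.0178
```

>>> step_arm:
  increments:
    - [[0, 0, -0.006], [0, 0, 0]]
    - [[0, 0, -0.013], [0, 0, 0]]
    - [[0, 0, -0.02], [0, 0, 0]]
    - [[0, 0, -0.027], [0, 0, 0]]
    - [[0, 0, -0.034], [0, 0, 0]]

```text
time: 18.85
ee_pos: [0.4972, -0.0166, 0.1172]
eef_rot: [0.114, 0.993, 0.0, 0.0]
ft_force: [0.4, 0.5, -4.6]
width: 0.0176
```

>>> step_arm:
  increments:
    - [[0, 0, -0.007], [0, 0, 0]]
    - [[0, 0, -0.014], [0, 0, 0]]
    - [[0, 0, -0.021], [0, 0, 0]]
    - [[0, 0, -0.028], [0, 0, 0]]
    - [[0, 0, -0.034], [0, 0, 0]]

```text
time: 19.35
ee_pos: [0.4972, -0.0166, 0.1518]
eef_rot: [0.114, 0.993, 0.0, 0.0]
ft_force: [-0.3, 0.2, -3.7]
width: 0.0175
```

>>> step_arm:
  increments:
    - [[0, 0, -0.006], [0, 0, 0]]
    - [[0, 0, -0.012], [0, 0, 0]]
    - [[0, 0, -0.018], [0, 0, 0]]
    - [[0, 0, -0.023], [0, 0, 0]]
    - [[0, 0, -0.027], [0, 0, 0]]

```text
time: 19.85
ee_pos: [0.4972, -0.0166, 0.1793]
eef_rot: [0.114, 0.993, 0.0, 0.0]
ft_force: [-0.8, -0.7, -4.7]
width: 0.018
```

```bash
python3 go.py .5825 .287 .181 1.342
```

```text
t 19.85 pos [ 0.4972 -0.0166  0.1793] jaw 1.342 tilt z [ 0.001   0.0007 -1.    ] F [-0.7975 -0.6865 -4.7423] w 0.0180 q [-0.5083  0.0713  0.474   1.8733 -0.0355  1.204   1.3194]
shift [-0.0142  0.315  -0.0014] turn [ 0.0009  0.0008 -0.    ]
```

>>> step_arm:
  increments:
    - [[0, 0.001, 0], [0, 0, 0]]
    - [[0, 0.004, 0], [0, 0, 0]]
    - [[0, 0.009, 0], [0, 0, 0]]
    - [[0, 0.016, 0], [0, 0, 0]]
    - [[-0.001, 0.024, 0], [0, 0, 0]]

```text
time: 20.35
ee_pos: [0.5037, 0.0073, 0.1791]
eef_rot: [0.114, 0.993, 0.0, 0.0]
ft_force: [0.2, -0.0, -3.3]
width: 0.0178
```

>>> step_arm:
  increments:
    - [[0, 0.009, 0], [0, 0, 0]]
    - [[-0.001, 0.019, 0], [0, 0, 0]]
    - [[-0.001, 0.03, 0], [0, 0, 0]]
    - [[-0.002, 0.041, 0], [0, 0, 0]]
    - [[-0.003, 0.052, 0], [0, 0, 0]]

```text
time: 20.85
ee_pos: [0.5186, 0.0584, 0.1792]
eef_rot: [0.114, 0.993, 0.0, 0.0]
ft_force: [0.3, -0.9, -4.0]
width: 0.018
```

>>> step_arm:
  increments:
    - [[0, 0.011, 0], [0, 0, 0]]
    - [[-0.001, 0.023, 0], [0, 0, 0]]
    - [[-0.002, 0.035, 0], [0, 0, 0]]
    - [[-0.003, 0.047, 0], [0, 0, 0]]
    - [[-0.003, 0.059, 0], [0, 0, 0]]

```text
time: 21.35
ee_pos: [0.5353, 0.1161, 0.1792]
eef_rot: [0.114, 0.993, 0.0, 0.0]
ft_force: [0.1, 0.8, -4.4]
width: 0.0179
```

```bash
python3 go.py .5825 .287 .181 1.342
python3 - <<'E'
from bench import r
from h import *
for n in ("side",):
    c=r.camera(n);cv2.imwrite("pics/side10.png",c["pixels"])
E
```

```text
t 21.35 pos [0.5353 0.1161 0.1792] jaw 1.342 tilt z [ 0.0007  0.0006 -1.    ] F [ 0.0769  0.7957 -4.4021] w 0.0179 q [-0.6342  0.1909  0.3819  1.747  -0.0759  1.2172  1.11  ]
shift [-0.0073  0.1772 -0.0017] turn [0.0008 0.0006 0.0004]
```

View pics/side10.png

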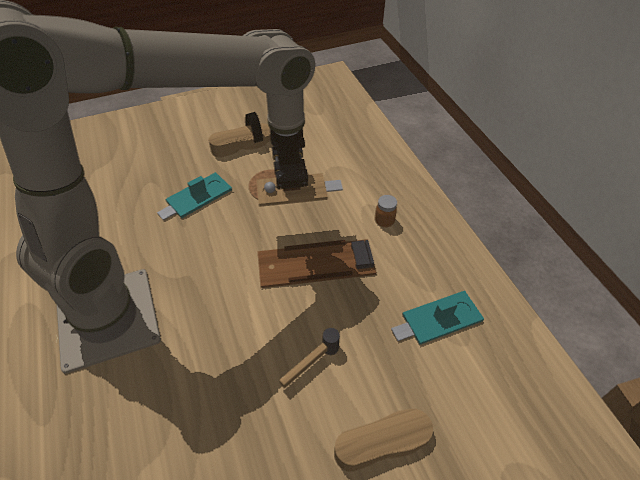

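The ball is still seated (side view about 270,187). I'll continue.

>>> step_arm:
  increments:
    - [[0, 0.004, 0], [0, 0, 0]]
    - [[-0.001, 0.01, 0], [0, 0, 0]]
    - [[-0.001, 0.018, 0], [0, 0, 0]]
    - [[-0.002, 0.028, 0], [0, 0, 0]]
    - [[-0.002, 0.038, 0], [0, 0, 0]]

```text
time: 21.9
ee_pos: [0.5461, 0.1559, 0.1792]
eef_rot: [0.113, 0.994, 0.001, 0.0]
ft_force: [-0.5, 0.8, -4.0]
width: 0.0175
```

>>> step_arm:
  increments:
    - [[0, 0.011, 0], [0, 0, 0]]
    - [[-0.001, 0.022, 0], [0, 0, 0]]
    - [[-0.001, 0.033, 0], [0, 0, 0]]
    - [[-0.002, 0.044, 0], [0, 0, 0]]
    - [[-0.002, 0.055, 0], [0, 0, 0]]

```text
time: 22.4
ee_pos: [0.5606, 0.21, 0.1793]
eef_rot: [0.113, 0.994, 0.001, 0.0]
ft_force: [-0.4, 0.4, -3.1]
width: 0.0175
```

```bash
python3 go.py .5825 .287 .181 1.342
```

```text
t 22.40 pos [0.5606 0.21   0.1793] jaw 1.345 tilt z [ 0.001   0.0017 -1.    ] F [-0.4131  0.3603 -3.1341] w 0.0175 q [-0.7092  0.3036  0.3365  1.612  -0.1057  1.2422  0.9918]
shift [-0.0041  0.08   -0.0016] turn [0.0018 0.0006 0.0027]
```

>>> step_arm:
  increments:
    - [[0, 0.011, 0], [0, 0, 0]]
    - [[-0.001, 0.022, 0], [0, 0, 0]]
    - [[-0.002, 0.032, 0], [0, 0, 0]]
    - [[-0.002, 0.041, 0], [0, 0, 0]]
    - [[-0.003, 0.049, 0], [0, 0, 0]]

```text
time: 22.9
ee_pos: [0.5746, 0.2578, 0.1793]
eef_rot: [0.113, 0.994, 0.001, 0.0]
ft_force: [0.3, 0.2, -4.4]
width: 0.018
```

>>> step_arm:
  increments:
    - [[0, 0.008, 0], [0, 0, 0]]
    - [[-0.001, 0.015, 0], [0, 0, 0]]
    - [[-0.001, 0.021, 0], [0, 0, 0]]
    - [[-0.001, 0.025, 0], [0, 0, 0]]
    - [[-0.001, 0.028, 0], [0, 0, 0]]

```text
time: 23.4
ee_pos: [0.5819, 0.2852, 0.1793]
eef_rot: [0.113, 0.994, 0.001, 0.0]
ft_force: [-0.5, 0.5, -4.0]
width: 0.0174
```

```bash
python3 go.py .5825 .287 .181 1.342
python3 - <<'E'
from bench import r
from h import *
for n in ("side","top"):
    c=r.camera(n);pickle.dump(c,open(f"pics/{n}11.pkl","wb"));
    crop(c,*((150,200,270,320,5) if n=="top" else (210,110,350,215,5.5)),f"{n}11")
E
```

```text
t 23.40 pos [0.5819 0.2852 0.1793] jaw 1.345 tilt z [ 0.0008  0.0015 -1.    ] F [-0.5299  0.5386 -3.9969] w 0.0174 q [-0.7586  0.4121  0.3107  1.4705 -0.1293  1.2777  0.9098]
shift [-0.0001  0.0019 -0.0017] turn [0.0016 0.0004 0.0029]
```

View pics/side11.png

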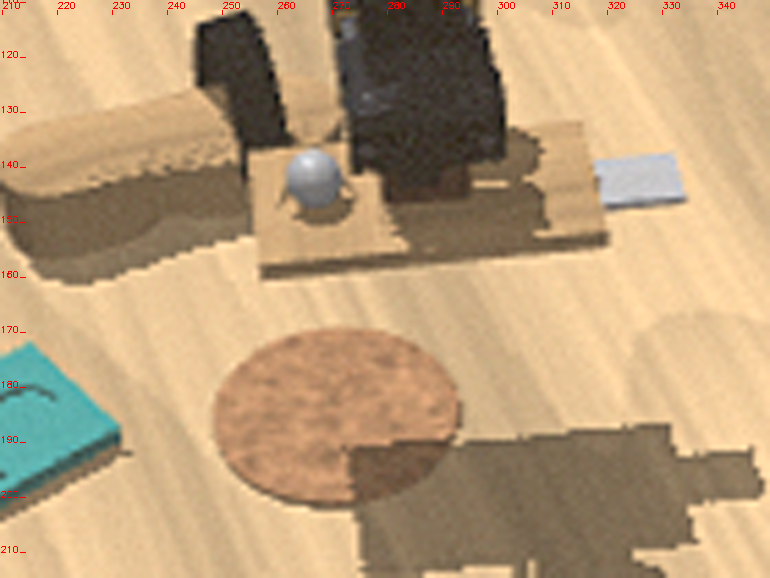

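View pics/top11.png

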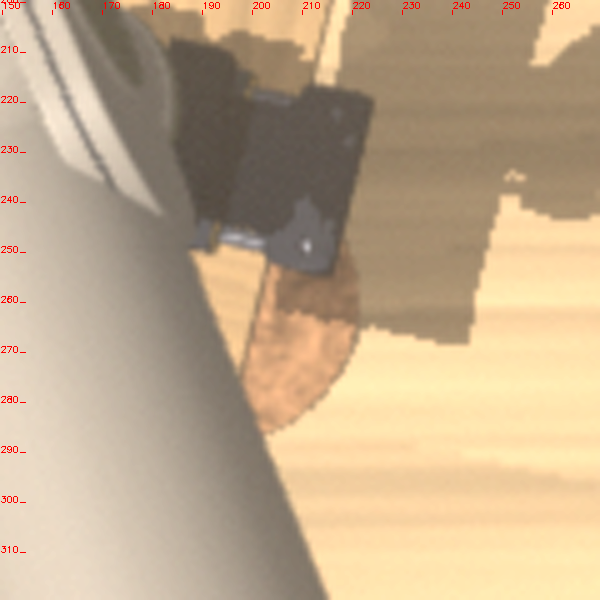

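```bash
python3 - <<'E'
from h import *
s=load("side11");f=lambda x,y:(210+x/5.5-.5,110+y/5.5-.5)
print("ball",onz(s,*f(315,179),.1743))
P=[onz(s,*f(*p),.1623) for p in [(262,265),(607,233),(583,120),(248,152)]]
for p in P: print(p)
print([np.linalg.norm(P[i]-P[i-1]) for i in range(4)])
print("tray pred ball", [.5819-.054*np.cos(-.226),.2852-.054*np.sin(-.226)])
E
python3 go.py .5822 .2855 .181 1.342
```

```text
ball [0.53017524 0.29817025 0.1743    ]
[0.48833537 0.25817339 0.1623    ]
[0.66061964 0.21739982 0.1623    ]
[0.68174902 0.3061603  0.1623    ]
[0.507213  0.3457502 0.1623   ]
[np.float64(0.08958829608819638), np.float64(0.17704336655545702), np.float64(0.09124074243203746), np.float64(0.1789697776006975)]
tray pred ball [np.float64(0.5292731922792628), np.float64(0.29730037640425155)]
t 23.50 pos [0.5818 0.2853 0.1793] jaw 1.345 tilt z [ 0.0007  0.0017 -1.    ] F [-0.4786 -0.6931 -3.8155] w 0.0175 q [-0.7587  0.412   0.3106  1.4707 -0.1294  1.2776  0.91  ]
shift [-0.0003  0.0003 -0.0017] turn [0.0018 0.0003 0.0032]
```

The ball is at (0.530, 0.298) and the mat at (0.530, 0.299). The tray corners fit a level plate (90 x 178 mm). I'll settle 2 mm higher and hold.

>>> step_arm:
  increments:
    - [[0, 0, -0.001], [0.001, 0, 0]]
    - [[0, 0, -0.0017], [0.0015, 0, 0]]
    - [[0, 0, -0.0017], [0.0015, 0, 0]]
    - [[0, 0, -0.0017], [0.0015, 0, 0]]
    - [[0, 0, -0.0017], [0.0015, 0, 0]]

```text
time: 24.0
ee_pos: [0.5818, 0.2852, 0.181]
eef_rot: [0.113, 0.994, 0.0, 0.0]
ft_force: [-0.1, -0.0, -4.2]
width: 0.0177
```

>>> step_arm:
  increments:
    - [[0, 0, 0], [0, 0, 0]]
    - [[0, 0, 0], [0, 0, 0]]
    - [[0, 0, 0], [0, 0, 0]]
    - [[0, 0, 0], [0, 0, 0]]
    - [[0, 0, 0], [0, 0, 0]]

```text
time: 24.5
ee_pos: [0.5818, 0.2852, 0.181]
eef_rot: [0.113, 0.994, 0.0, 0.0]
ft_force: [-0.4, 0.5, -4.1]
width: 0.0173
```

```bash
python3 go.py
python3 - <<'E'
from bench import r
from h import *
print(abs(r.read_state()["joint_vel"]).max())
c=r.camera("side");cv2.imwrite("pics/side12.png",c["pixels"])
E
```

```text
t 24.50 pos [0.5818 0.2852 0.181 ] jaw 1.345 tilt z [ 0.0004  0.0002 -1.    ] F [-0.444   0.5469 -4.1057] w 0.0173 q [-0.7593  0.4115  0.3111  1.4677 -0.1281  1.2819  0.909 ]
0.0019902038531724705
```

View pics/side12.png

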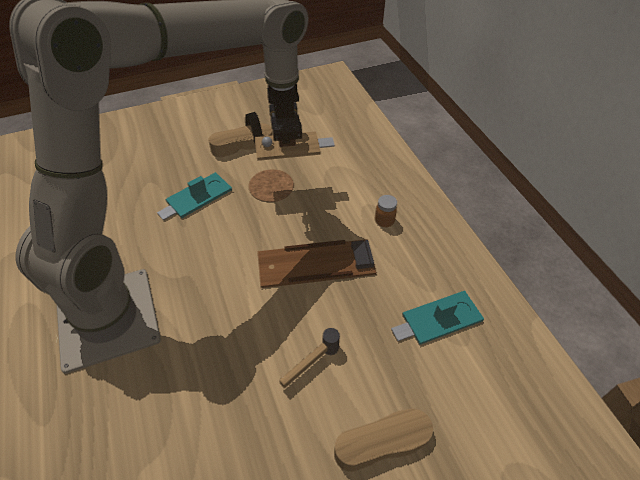

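The picture shows the tray held level with the ball in its pocket (about 267,143). The peg is flush in the empty dock, the mallet stands alone at about (330,345), and nothing else has been touched. I'll hand it in.

```bash
python3 -c "
from bench import r
print(r.close_job())"
```

```text
the job is handed in; nothing more can be done
None
```

The job is done and handed in at about 24.5 s. The tray is held level and still over the mat with the ball in its pocket.

- **Peg:** I drove it flush with the mallet. The force jumped to 24 N when the face met the board, and the next pictures showed the peg flush.
- **Mallet:** it stands on its face back where I found it, clear of the dock and mat.
- **Tray:** I drew it 58 mm, with about 1.5 N of drag and no stop at the peg. I then lifted it clear of the keeper and carried it over slowly.
- **Final checks:** the ball is at about (0.530, 0.298) and the mat centre at (0.530, 0.299). The gripper height puts the tray's underside about 150 mm above the bench, and the tool is tilted less than 0.001 rad. The arm is still, and the wrist reads 4.1 N, a little above the 3.7 N weight of tray and ball.
- **Bystanders:** the clogs, jar and turquoise look-alikes were left alone.

**Disagreements:** most heights from the two camera views read 2–8 mm below the given ones (mallet handle end 35 mm against 43 mm), so I used the given heights there. At the end the arm hid the ball from the top camera, so its position comes from the side view alone. It agrees with the position expected from the gripper to about 1 mm.

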